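Open the spyhole of the green test kiln

ROBOT

A 6-joint arm with a two-finger parallel gripper is mounted at the origin on the work surface. World frame = base frame: x ahead of the robot, y to its left, z up, the work surface at z = 0. Lengths are in m, angles in degrees, forces in N, time in s.
With the tool pointing down it reaches from about 0.325 to 0.9 m from the base axis. Payload 6.1 kg.
Tool frame: the origin (TCP) lies at the very end of the fingers, on their centre line; the grasp point (between the pads) lies 19 mm behind it; z points along the fingers, y is the line along which they close (so a half turn about z gives the same grasp; the last joint's range is limited). The gripper opens to 87 mm and grips with 3 to 60 N. Pads are 19 mm wide; open, the fingers measure 117 mm over their backs; the gripper's body (75 mm by 190 mm) begins 51 mm behind the grasp point.
Start: joints at [-7.225, 12.628, 87.462, -0, 79.91, -7.225], TCP at [0.625, -0, 0.223] pointing down, gripper open.
Joint ranges: [-170.65, 170.65], [-52.31, 119.04], [5.05, 147.46], [-71.25, 251.25], [11.57, 151.72], [-153.62, 153.62]. Speed limits (degrees/s): [147.25, 147.25, 172.46, 180, 180, 180].

INTERFACE

Orientations are given as [roll, pitch, yaw] about the fixed x, y, z axes, in that order (R = Rz(yaw) Ry(pitch) Rx(roll)).
In Python, from station import arm, vision, look_for, trace gives the robot as it stands.
- The arm moves only by the tool send_rows, never from a script. Its argument "moves" is a list that holds one entry, the list of rows, each a list of 7 numbers: the turn, a rotation vector about the tool's x, y, z in rad, then the shift along the tool's x, y, z in mm, then the finger opening in mm, from 0 to 87. In form: [[[rx, ry, rz, x, y, z, hand], ...]]. A call has 1 to 8 rows; each row is the pose to reach, as a shift and turn from the pose commanded when the call began, along the tool's axes at that moment; what a row does not reach only later rows make up. A row lasts 1/8 s, in which the tool goes at most 62.5 mm and 10.7 degrees, less where a joint would pass 70% of its speed; a pose out of reach is approached as far as the arm can. A call with a gripper value outside its range is refused whole. The fingers move at their own pace and stop on an object; "newtons" is the grip in N (left out, the last holds). Time passes only in rows, so rows that repeat a pose let the fingers close. It gives the time, the measured TCP pose, the force, the opening and the grip force at its end, in the units of the state.
- arm.state(): the state, without advancing time (a new reading comes with each control period).
- vision.snapshot(name): name is "scene" or "side" or "wrist"; returns a dict with "frame" (420x560x3 uint8, blue, green, red), "fx", "fy", "cx", "cy" (pixels), "rvec" (rotation vector, rad) and "tvec" (3), from world to camera coordinates, as OpenCV has them. Camera axes: x right, y down, z forward; pixel columns grow to the right and rows downward; lengths in m; the calibration is good to about 2 mm. A picture is of the moment at which its call begins. There is no depth.
- arm.sign_off(): hands the job in; it is judged then, once.
Trained networks look in a picture, given as the dict that the camera call returned (one of the last four; its "shot" number tells which), for a name from the list of things; names that differ only in an ending like _2 or _b are one class to them, and where a whole thing is asked for, a point or a joint stands for the part that bears it (a point fixed in the world has none). Each returns a list of dicts, best first, with "score" (0 to 1); they miss things now and then, are a little off and sometimes report something else, mostly with a low value. They report only what shows in the picture. A call takes as long as a camera call.
- look_for(label, picture): "xy" ([column, row] in pixels, amid what is visible of it).
- trace(label, picture): "mask" (420x560 bool, what is visible of it) and "xy" ([column, row] in pixels, amid what is visible of it).
The state is a dict: "time_s": time; "qpos": joint angles; "qd": joint speeds; "tau": joint torques, N m; "tcp_pos": TCP position; "tool_rot": TCP orientation; "force": force on the tool from outside, world axes, zero at the start; "torque": the same for the moment, N m; "opening": opening from 0.0 (shut) to 1.0 (fully open); "finger_force": force on a finger pad.
Only numpy, scipy, OpenCV 4.12 (cv2) and the standard library are available. Lean on these libraries where they do the work, as an engineer would, in place of code of your own. Each camera call takes 0.05 s, during which the arm holds its last target. There are 200 camera calls.

TASK

The green test kiln is about to be loaded with test tiles and its spyhole must be open. Take the knob of the flat steel cover on top of the green kiln and swivel the cover anticlockwise (seen from above) about its pivot screw by about a quarter turn, so that the hole is wholly uncovered, then let go. Leave the cover of the grey kiln beside it as it is.

Things in the scene. Friction and masses are not known exactly. Their poses are not given: they have to be found in the camera images.
- green_cover (a joint): Angle (rad) of the steel cover on the green kiln: 0 = closed against its stop pin (8 mm high); grows anticlockwise from above; hard stop 1.8; starts in 0 to 0.2. Friction 2 to 3 N at the knob: stays where left. Plate 4 mm thick, 2 mm above the flat lid (240 x 240 mm, 160 mm above the bench): a 26 mm wide arm from the pivot to a disc of 56 mm diameter over a 34 mm hole in the cream brick lid.
- green_cover_knob (a point): Centre of the top of the dark wooden knob on the green kiln's cover, 204 mm above the bench. Upright round knob, 22 mm diameter, 30 mm high, on a 12 mm thick stem 8 mm high (top of the cover plate is 38 mm below this point). It stands on the disc's centre, 80 mm from the pivot axis, and moves with the cover. Nothing else on the lid rises above 12 mm.
- green_cover_pivot (a point): Vertical pivot axis of the green kiln's cover, at the top of its brass screw (14 mm diameter), 170 mm above the bench; fixed. The green kiln is a fixed box 240 x 240 x 160 mm with sides and lid border painted green; it stands left or right of the grey one, somewhat turned.
- grey_cover_knob (a point): Centre of the top of the like knob on the cover of the grey kiln, a kiln of the same build and size with sides and lid border painted grey; its cover must be left as it is.

How it is judged (in metres and radians):
On the way:
1. the green kiln's cover has been swung well off the hole, by more than 0.6 rad (value of joint green_cover above 0.6 rad), for 0.1 s.
At the end, for the whole second after the job is handed in: The green kiln's cover stands at rest, swung anticlockwise by more than 1.2 rad (about 70 degrees; up to its stop at 1.8 is fine), the hole wholly uncovered, and the grey kiln's knob is within 15 mm of where it was (value of joint green_cover above 1.2 rad and not (velocity of joint green_cover above 0.05 rad/s) and velocity of joint green_cover above -0.05 rad/s and distance of grey_cover_knob from where it was at the start of the episode below 0.015 m); the robot touches nothing.
It fails at once if the grey kiln's cover is swivelled (its knob moves more than 15 mm) (distance of grey_cover_knob from where it was at the start of the episode above 0.015 m).
It also fails if it takes over 34 s, if anything falls off the work surface, if the arm or the gripper's body presses on something with over 40 N, if the wrist force passes 120 N, or if a joint passes its speed limit or range.

## Working session

There is one attempt and no reset: what is moved stays moved. The work goes in short steps, Python scripts to look and compute and a tool call to move; the robot and the scene stay as the last step left them, time stands still between calls to the robot, and variables do not carry over. Pictures are saved under pics/ and viewed, at most 10 in all, crops included, and the job is handed in when it is done.

Besides the shell and the picture viewer there is one more tool, called after ">>>" as a command line: name --argument value ..., lists and objects as JSON in quotes. send_rows: Moves the arm, as the interface text tells. Its arguments: {"type":"object","properties":{"moves":{"type":"array"},"newtons":{"type":"number"}},"required":["moves"]}

```bash
mkdir -p pics; cat > h.py <<'E'
import numpy as np, cv2
from station import arm, vision, look_for, trace
def atz(p,uv,z):
    R=cv2.Rodrigues(np.array(p["rvec"],float))[0]; t=np.array(p["tvec"],float).ravel()
    d=R.T@np.array([(uv[0]-p["cx"])/p["fx"],(uv[1]-p["cy"])/p["fy"],1]); c=-R.T@t
    return c+d*(z-c[2])/d[2]
E
python3 - <<'E'
from h import *
s=arm.state();print(s["time_s"],s["tcp_pos"],s["tool_rot"],s["opening"])
ims=[]
for n in("scene","side"):
    p=vision.snapshot(n); f=p["frame"].copy()
    for l,z in(("green_cover_knob",.204),("green_cover_pivot",.17),("grey_cover_knob",.204)):
        for r in look_for(l,p)[:3]:
            print(n,l,np.round(r["xy"],1),round(r["score"],2),np.round(atz(p,r["xy"],z),3))
    cv2.imwrite(f"pics/{n}0.png",f)
E
```

```text
0.0 [6.24375642e-01 5.71738968e-05 2.21425614e-01] [-1.79888432e+02 -1.23358884e-02  8.99994169e+01] 1.001548010141218
scene green_cover_knob [396.3 240.5] 0.63 [0.535 0.234 0.204]
scene green_cover_pivot [363.8 281.3] 0.94 [0.601 0.204 0.17 ]
scene grey_cover_knob [176.4 175.1] 0.9 [ 0.505 -0.178  0.204]
side green_cover_knob [219.3 185.3] 0.66 [0.478 0.202 0.204]
side green_cover_pivot [238.2 218.3] 0.57 [0.466 0.136 0.17 ]
side grey_cover_knob [393.9 334.8] 0.71 [ 0.45  -0.211  0.204]
```

View pics/scene0.png

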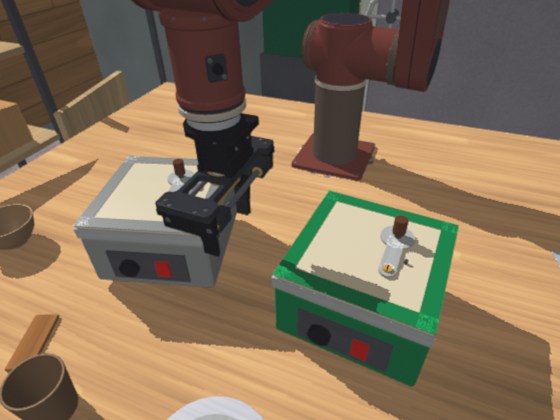

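View pics/side0.png

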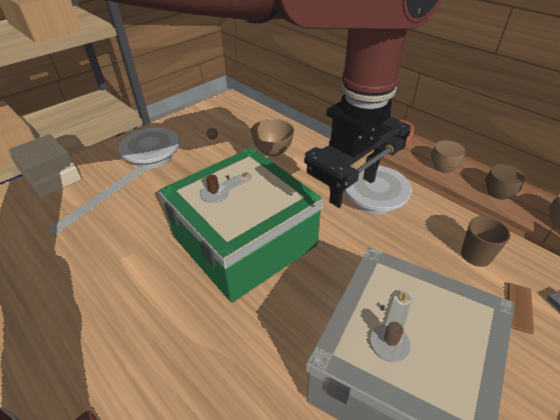

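The scene picture shows the green kiln with its knob top near (401,219), its brass pivot at (388,268) and the stop pin at (406,262). In the side picture the knob top is near (212,178) and the pivot near (246,176). The networks' green knob and pivot hits are somewhat off, so I'll use my own pixels.

```bash
python3 - <<'E'
from h import *
S=vision.snapshot("scene");D=vision.snapshot("side")
for p,k,v in((S,(401,219),(388,267)),(D,(212,178),(246,175))):
    a=atz(p,k,.204);b=atz(p,v,.17);d=(a-b)[:2]
    print(a.round(4),b.round(4),np.hypot(*d),np.degrees(np.arctan2(d[1],d[0])))
c=[cv2.resize(S["frame"][195:295,340:440],(400,400),interpolation=2),cv2.resize(D["frame"][140:240,170:270],(400,400),interpolation=2)]
cv2.imwrite("pics/crop.png",np.hstack(c))
E
```

```text
[0.4825 0.2332 0.204 ] [0.5602 0.2315 0.17  ] 0.07776210406968437 178.75739511440284
[0.4815 0.2302 0.204 ] [0.5613 0.225  0.17  ] 0.07996921667815488 176.268827140907
```

View pics/crop.png

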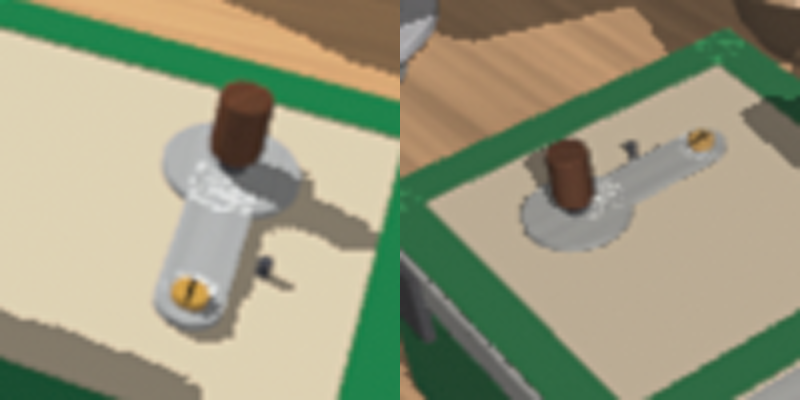

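The two cameras agree: knob at about (0.4815, 0.232), pivot at about (0.561, 0.229), 80 mm apart as given. I'll turn the tool so the fingers close along the tangent, and go above the knob.

>>> send_rows --moves '[[[0, 0, 0.17, 10, -5, -15, 87], [0, 0, 0.35, 45, -25, -20, 87], [0, 0, 0.53, 80, -50, -20, 87], [0, 0, 0.71, 120, -75, -20, 87], [0, 0, 0.89, 160, -100, -20, 87], [0, 0, 1.07, 195, -120, -20, 87], [0, 0, 1.25, 220, -135, -20, 87], [0, 0, 1.42, 232, -143, -20, 87]]]' --newtons 8

```text
time_s: 1.5
tcp_pos: [0.4811, 0.2334, 0.2428]
tool_rot: [-180.0, -0.0, 8.4]
force: [0.0, -0.6, -0.2]
opening: 1.001
finger_force: 0.0
```

>>> send_rows --moves '[[[0, 0, 0.15, 0, 0, 0, 87], [0, 0, 0.15, 0, 0, 0, 87], [0, 0, 0.15, 0, 0, 0, 87]]]'

```text
time_s: 1.88
tcp_pos: [0.4821, 0.2319, 0.2426]
tool_rot: [-180.0, -0.0, 0.2]
force: [-0.7, -0.2, -0.0]
opening: 1.001
finger_force: 0.0
```

```bash
python3 - <<'E'
from h import *
s=arm.state();print(s["time_s"],s["tcp_pos"],s["tool_rot"],s["qpos"])
p=vision.snapshot("wrist");cv2.imwrite("pics/w1.png",p["frame"])
for l,z in(("green_cover_knob",.19),("green_cover_pivot",.17)):
    for r in look_for(l,p)[:2]: print(l,r["xy"],r["score"],atz(p,r["xy"],z))
R=cv2.Rodrigues(np.array(p["rvec"],float))[0]
for P in((.4815,.232,.204),(.561,.229,.17)):
    print(cv2.projectPoints(np.array([P]),np.array(p["rvec"],float),np.array(p["tvec"],float),np.array([[p["fx"],0,p["cx"]],[0,p["fy"],p["cy"]],[0,0,1.]]),None)[0].ravel())
E
```

```text
1.875 [0.48208038 0.23186027 0.2425805 ] [-1.79999809e+02 -3.67418870e-03  1.94485440e-01] [ 1.72369685e+01 -5.07325067e-01  9.95081142e+01 -9.05359667e-04
  8.09956420e+01  1.07042625e+02]
green_cover_knob [279.8, 193.1] 0.62 [0.5064287  0.23269049 0.19      ]
green_cover_pivot [331.5, 129.4] 0.73 [0.54361133 0.19994275 0.17      ]
[280.83684126 239.49072181]
[285.96807567 100.66291105]
```

View pics/w1.png

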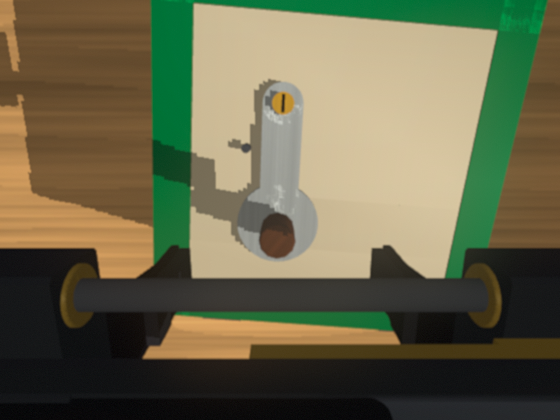

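The wrist view shows the knob top at about (277,242) and the pivot at (283,103), within 2 mm of the estimates. That puts the knob at (0.480, 0.234) and the pivot at (0.560, 0.231). Next I lower the tool and close.

>>> send_rows --moves '[[[0, 0, 0, -2, -2, 25, 87], [0, 0, 0, -2, -2, 50, 87], [0, 0, 0, -2, -2, 66, 87], [0, 0, 0, -2, -2, 66, 50], [0, 0, 0, -2, -2, 66, 26], [0, 0, 0, -2, -2, 66, 15], [0, 0, 0, -2, -2, 66, 15], [0, 0, 0, -2, -2, 66, 15]]]' --newtons 8

```text
time_s: 3.02
tcp_pos: [0.4802, 0.2341, 0.1769]
tool_rot: [-180.0, -0.0, 0.0]
force: [0.4, -0.5, 0.3]
opening: 0.513
finger_force: 0.0
```

>>> send_rows --moves '[[[0, 0, 0, 0, 0, 0, 15], [0, 0, 0, 0, 0, 0, 15], [0, 0, 0, 0, 0, 0, 15]]]'

```text
time_s: 3.4
tcp_pos: [0.48, 0.234, 0.1765]
tool_rot: [-180.0, 0.0, 0.0]
force: [0.4, -0.1, -0.1]
opening: 0.249
finger_force: 8.0
```

```bash
python3 - <<'E'
import numpy as np
# arc in tool axes (x=world x, y=-world y); knob rel. pivot at 177.9 deg, tool turn = -world turn
a0=np.radians(177.9)
for d in range(5,91,5):
    a=a0+np.radians(d); print(d,round(-np.radians(d),3),round(80*(np.cos(a)-np.cos(a0)),1),round(-80*(np.sin(a)-np.sin(a0)),1))
E
```

```text
5 -0.087 0.0 7.0
10 -0.175 0.7 13.9
15 -0.262 2.0 20.8
20 -0.349 3.8 27.5
25 -0.436 6.3 34.1
30 -0.524 9.2 40.4
35 -0.611 12.8 46.4
40 -0.698 16.8 52.1
45 -0.785 21.3 57.4
50 -0.873 26.3 62.3
55 -0.96 31.7 66.7
60 -1.047 37.4 70.7
65 -1.134 43.5 74.1
70 -1.222 49.8 77.1
75 -1.309 56.4 79.4
80 -1.396 63.2 81.2
85 -1.484 70.1 82.3
90 -1.571 77.0 82.9
```

The fingers hold the knob: the opening is 0.249 × 87 ≈ 22 mm with an 8 N grip. Now the first 40° of the arc.

>>> send_rows --moves '[[[0, 0, -0.087, 0, 7, 0, 15], [0, 0, -0.175, 0.7, 14, 0, 15], [0, 0, -0.262, 2, 21, 0, 15], [0, 0, -0.349, 4, 27.5, 0, 15], [0, 0, -0.436, 6.3, 34, 0, 15], [0, 0, -0.524, 9, 40.5, 0, 15], [0, 0, -0.611, 13, 46.5, 0, 15], [0, 0, -0.698, 17, 52, 0, 15]]]'

```text
time_s: 4.4
tcp_pos: [0.4964, 0.1819, 0.1765]
tool_rot: [-179.9, 0.1, 40.2]
force: [-3.2, 0.3, 1.7]
opening: 0.251
finger_force: 8.0
```

The forces are small. The arc looks the same in the turned tool axes, so I repeat it up to 45° for a total of 85°.

>>> send_rows --moves '[[[0, 0, -0.087, 0, 7, 0, 15], [0, 0, -0.175, 0.7, 14, 0, 15], [0, 0, -0.262, 2, 21, 0, 15], [0, 0, -0.349, 4, 27.5, 0, 15], [0, 0, -0.436, 6.3, 34, 0, 15], [0, 0, -0.524, 9, 40.5, 0, 15], [0, 0, -0.65, 14.5, 49, 0, 15], [0, 0, -0.785, 21.3, 57.4, 0, 15]]]'

```text
time_s: 5.4
tcp_pos: [0.5497, 0.1508, 0.1764]
tool_rot: [-179.9, 0.1, 85.3]
force: [-3.6, -2.7, 2.4]
opening: 0.248
finger_force: 8.0
```

>>> send_rows --moves '[[[0, 0, 0, 0, 0, 0, 15], [0, 0, 0, 0, 0, 0, 40], [0, 0, 0, 0, 0, 0, 70], [0, 0, 0, 0, 0, 0, 80], [0, 0, 0, 0, 0, 0, 80], [0, 0, 0, 0, 0, 0, 80], [0, 0, 0, 0, 0, 0, 80], [0, 0, 0, 0, 0, 0, 80]]]'

```text
time_s: 6.4
tcp_pos: [0.5503, 0.1518, 0.1765]
tool_rot: [-180.0, -0.0, 85.0]
force: [0.5, 0.2, -0.2]
opening: 0.895
finger_force: 0.0
```

>>> send_rows --moves '[[[0, 0, 0, 0, 0, -20, 80], [0, 0, 0, 0, 0, -60, 80], [0, 0, 0, 0, 0, -100, 80], [0, 0, 0, -40, 0, -120, 80], [0, 0, 0, -80, 0, -120, 80], [0, 0, 0, -80, 0, -120, 80]]]'

```text
time_s: 7.15
tcp_pos: [0.5437, 0.07, 0.2987]
tool_rot: [179.8, 0.0, 84.8]
force: [-0.2, 0.4, 0.9]
opening: 0.917
finger_force: 0.0
```

```bash
python3 - <<'E'
from h import *
s=arm.state();print(s["time_s"],s["tcp_pos"],s["opening"],s["force"])
p=vision.snapshot("scene");q=vision.snapshot("side")
cv2.imwrite("pics/end.png",np.hstack([cv2.resize(p["frame"][170:320,270:470],(400,300)),cv2.resize(q["frame"][120:270,140:340],(400,300))]))
E
```

```text
7.15 [0.54372719 0.06998026 0.29871004] 0.9168945931793303 [-0.2262057   0.35724772  0.91355892]
```

View pics/end.png

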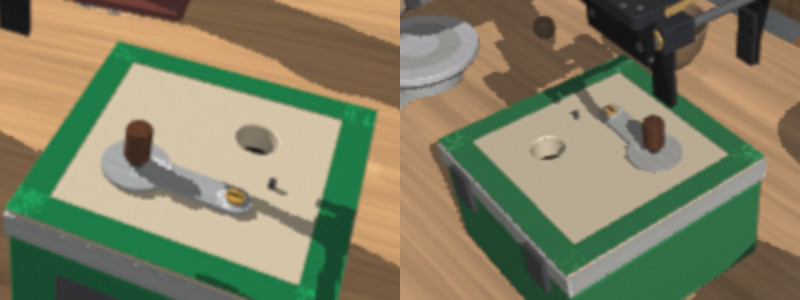

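Both views show the hole fully uncovered (crop pixels (257,138) and (548,148)). The cover has swung about 85° and the gripper is well clear, so I hand in.

```bash
python3 -c "
from station import arm
print(arm.sign_off())"
```

```text
the job is handed in; nothing more can be done
None
```

The green kiln's cover was swung about 85° anticlockwise and released, leaving its spyhole fully open in both camera views; the grey kiln was not touched, and the job is handed in (no verdict was returned).

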